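# Brake the drawer caddy, shut its stiff drawer, free the brake

### The job

Push the caddy's kick-down stop firmly down, without forcing it, until its rubber foot is wedged hard and holds by itself when you let go. With the caddy braked like this, push its stiff drawer fully shut, then flick the stop all the way up again and let go. Do not let the caddy roll along its rails and leave the bottle, mug and case where they are.

Things in the scene. Friction and masses are not known exactly. Their poses are not given: they have to be found in the camera images.
- caddy_top (a point): Centre of the top face (120 mm above the desk) of a white drawer caddy on four small wheels, 180 deep (x) x 200 wide (y) x 120 mm tall. It rolls along its own x axis between rails 8 mm high. Axes: x from its front to its back (away from the robot), y to its left, z up. Unbraked it rolls at 1 N, so shutting the drawer would roll it; 15 mm is too far.
- drawer_face (a point): Centre of the outer face of the wooden drawer front (196 wide x 70 high x 10 mm thick, facing the caddy's -x, centre 77 mm above the desk, no protruding handle). Same axes as the caddy. Pushing it along the caddy's +x shuts it.
- drawer (a joint): How far the drawer is open, m: 0 = fully shut, against a stop; starts 0.028 to 0.045. Stiff: slides at about 3 N and stays where left. Shut means under 0.003. At the stop 5 to 6 N is plenty: a well wedged foot holds the caddy against about 8 N, more drags it, and over 22 N is too rough.
- stop_hinge (a point): Hinge of the kick-down stop, a steel arm on the caddy's right side (-y), 18 mm out from the side wall, 55 mm above the desk. The hinge axis is the caddy's x axis; the arm points along the caddy's -y. This point's axes turn with the arm: -y along the arm, z out of the pedal's upper face.
- pedal (a point): Centre of the upper face of the pedal, the flat end of the stop's arm: 22 wide (along the hinge axis) x 36 long x 8 mm thick, its middle 95 mm from the hinge, this point 4 mm above the arm's axis. Axes as stop_hinge. Press it from above; to raise it, pinch it across its 22 mm width from above and carry it round its arc, or lift it from beneath.
- stop_arm (a joint): Angle of the stop's arm, rad, growing as the pedal goes down: 0 = fully raised (arm 0.75 rad above level, end of travel), 0.75 = arm level. Starts at 0 to 0.12. A friction hinge: stays where left, and takes about 9 N at the pedal to move either way while the foot is clear. Raised means under 0.2.
- foot_sole (a point): Sole of the springy rubber foot (20 mm across, 12 N/mm) under the arm, 55 mm from the hinge, 45 mm below the arm's axis. It lands on a black rubber strip 2 to 18 mm thick (not measured), so the arm stops anywhere from 0.6 to 0.9 rad: feel for it. Wedged: bears over 6 N once let go. Needs over 15 N on the pedal; 18 to 20 is good, over 24 crushes it (22 N at the sole).
- bottle_mid (a point): Bystander: clear drink bottle with a cap, 64 mm across, 190 mm tall; this point is on its axis, half-way up. On the caddy's left, near its front.
- mug_mid (a point): Bystander: white mug, 80 mm across, 90 mm tall, this point on its axis half-way up. On the caddy's left.
- case_mid (a point): Bystander: black spectacle case, 70 x 110 x 28 mm, this point at its centre. In front of the pedal.

How it is judged:
By the outcome, as a careful person would: the job done as asked, in the order asked, and still so for the second after the job is handed in, with the robot touching nothing.
It also fails if it takes over 72 s, if anything falls off the work surface, if the arm or the gripper's body presses on something with over 40 N, if the wrist force passes 120 N, or if a joint passes its speed limit or range.

### The arm

A 7-joint arm with a two-finger parallel gripper is mounted at the origin on the work surface. World frame = base frame: x ahead of the robot, y to its left, z up, the work surface at z = 0. Lengths are in m, angles in rad, forces in N, time in s.
With the tool pointing down it reaches from about 0.425 to 1.025 m from the base axis. Payload 9.4 kg.
Tool frame: the origin (TCP) lies at the very end of the fingers, on their centre line; the grasp point (between the pads) lies tcp_to_grasp behind it (tcp_to_grasp is the distance from the TCP to the grasp point, in m); x points along the fingers, y is the direction in which the jaws open and shut, and the axes are right-handed (so a half turn about x gives the same grasp; the last joint's range is limited). The gripper opens to 85 mm and grips with 20 to 120 N. Pads are 22 mm wide; open, the fingers measure 114 mm over their backs; the gripper's body (76 mm by 85 mm) begins 54 mm behind the grasp point. The pads swing forward as they close: fully open they stand 13 mm farther back than shut.
Start: joints at [1.23, 0.599, -0.003, 1.599, 0.002, 0.943, -0.08], TCP at [0.189, -0.7, 0.231] pointing down, gripper open.
Joint ranges: [-2.57, 2.57], [-0.35, 1.97], [-1.29, 1.29], [0.11, 2.56], [-1.05, 4.19], [0.11, 1.86], [-2.63, 2.63]. Speed limits (rad/s): [2.22, 2.22, 3.01, 3.01, 3.14, 3.14, 3.14].

### API

Orientations are given as a unit quaternion [x, y, z, w].
In Python, from workcell import * gives the robot as it stands. The module is installed in compiled form; this text tells all that it offers.
- The arm moves only by the tool carry_out, never from a script. Its argument "motion" is one flat list of numbers, 4 for each row, row after row: the shift along the tool's x, y, z in mm, then the turn about the tool's x in degrees. A call has 1 to 20 rows; each row is the pose to reach, as a shift and turn from the pose commanded when the call began, along the tool's axes at that moment; what a row does not reach only later rows make up. A row lasts 1/8 s, in which the tool goes at most 62.5 mm and 10.7 degrees, less where a joint would pass 70% of its speed; a pose out of reach is approached as far as the arm can. A call with a gripper value outside its range is refused whole. "grip" is the gripper's target within -1 to 1 (shut at 1, half-way at 0, fully open at -1), set as the call begins (left out, the last holds). The fingers move at their own pace and stop on an object; "force" is the grip in N (left out, the last holds). Time passes only in rows, so rows that repeat a pose let the fingers close. It gives the time, the measured TCP pose, the force and the opening at its end, in the units of the state.
- read_state(): the state, without advancing time (a new reading comes with each control period).
- read_camera(name): name is "scene" or "top" or "wrist"; returns the picture (400x640x3 uint8, red, green, blue); there is no depth.
- camera_info(name): a dict with "intrinsics" (3x3 intrinsics, pixels), "position" and "attitude" of the camera in the world. Camera axes: x right, y down, z forward; pixel columns grow to the right and rows downward; lengths in m; the calibration is good to about 2 mm. A picture is of the moment at which its call begins: read the wrist's pose just before it. camera_info takes no time and is no camera call; for the wrist camera it gives the pose at the moment of the call.
- finish_job(): hands the job in, once; it reports no verdict.
The state is a dict: "time_s": time; "joints": joint angles; "qvel": joint speeds; "joint_efforts": joint torques, N m; "position": TCP position; "tool_rot": TCP orientation; "force": force on the tool from outside, world axes, zero at the start; "wrist_torque": the same for the moment, N m; "opening": opening from 0.0 (shut) to 1.0 (fully open).
Only numpy, scipy, OpenCV 4.12 (cv2) and the standard library are available. Lean on these libraries where they do the work, as an engineer would, in place of code of your own. Each camera call takes 0.05 s, during which the arm holds its last target.

## Working session

There is one attempt and no reset: what is moved stays moved. The work goes in short steps, Python scripts to look and compute and a tool call to move; the robot and the scene stay as the last step left them, time stands still between calls to the robot, and variables do not carry over. Pictures are saved under pics/ and viewed, and the job is handed in when it is done.

Besides the shell and the picture viewer there is one more tool, called after "Call:" as name(argument=value, ...) on one line, values as JSON. carry_out: Moves the arm, as the interface text tells. Its arguments: {"type":"object","properties":{"motion":{"type":"array","items":{"type":"number"}},"grip":{"type":"number"},"force":{"type":"number"}},"required":["motion"]}

```bash
mkdir -p pics; python3 - <<'E'
from workcell import *
import cv2,numpy as np
s=read_state();print({k:np.round(v,4).tolist() for k,v in s.items()})
for n in("scene","top"):
    i=camera_info(n);print(n,i)
    cv2.imwrite(f"pics/{n}0.png",read_camera(n)[:,:,::-1])
E
```

```text
{'time_s': 0.0, 'joints': [1.2303, 0.6001, -0.0025, 1.6001, 0.0018, 0.9429, -0.0798], 'qvel': [0.0014, -0.0003, -0.0017, 0.001, -0.0001, -0.0005, -0.0009], 'joint_efforts': [-0.0002, -77.6436, 1.565, -25.7995, 0.0123, 0.0091, -0.0], 'position': [0.1889, -0.6995, 0.2304], 'tool_rot': [-0.7008, -0.0935, 0.7011, -0.0925], 'force': [-0.0107, -0.3915, -0.0328], 'wrist_torque': [0.0033, -0.0416, -0.0209], 'opening': 0.9985}
scene {'intrinsics': array([[385.11595943,   0.        , 323.0457257 ],
       [  0.        , 385.11595943, 196.87987498],
       [  0.        ,   0.        ,   1.        ]]), 'position': array([0.78128964, 0.51977938, 0.69593223]), 'attitude': array([ 0.25550605,  0.90421359, -0.33068651, -0.08809576])}
top {'intrinsics': array([[516.8093746 ,   0.        , 315.80172713],
       [  0.        , 516.8093746 , 201.09802614],
       [  0.        ,   0.        ,   1.        ]]), 'position': array([0.41099959, 0.09181226, 1.08959833]), 'attitude': array([-0.69835875,  0.7122197 , -0.06119325,  0.03596594])}
```

View pics/scene0.png

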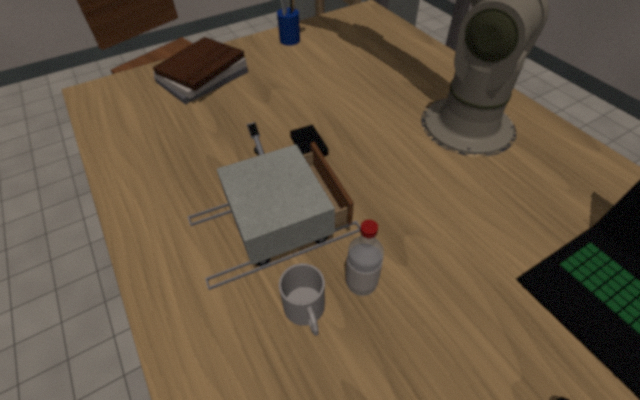

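View pics/top0.png

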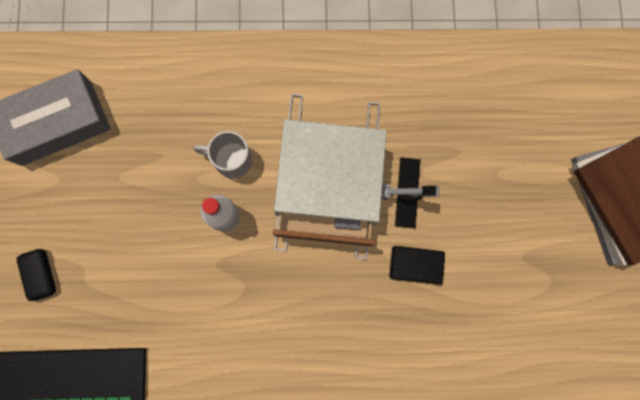

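The top view shows the caddy top spanning about (286,121) to (380,220), the drawer front along row 237, the pedal near (430,190) and the case near (417,265). The black strip is near (408,193).

```bash
cat > h.py <<'E'
import numpy as np,cv2
from scipy.spatial.transform import Rotation as R
from workcell import *
def ray(n,uv,info=None):
    i=info or camera_info(n);d=np.linalg.inv(i["intrinsics"])@np.array([uv[0],uv[1],1.]);d=R.from_quat(i["attitude"]).as_matrix()@d
    return np.array(i["position"]),d
def onplane(n,uv,z,info=None):
    p,d=ray(n,uv,info);return p+d*(z-p[2])/d[2]
def proj(n,X,info=None):
    i=info or camera_info(n);c=R.from_quat(i["attitude"]).as_matrix().T@(np.array(X)-i["position"]);q=i["intrinsics"]@c;return q[:2]/q[2]
def tri(a,b):
    (p,d),(q,e)=a,b
    s=np.linalg.lstsq(np.c_[d,-e],q-p,rcond=None)[0];A=p+s[0]*d;B=q+s[1]*e
    return (A+B)/2,np.linalg.norm(A-B)
E
python3 - <<'E'
from h import *
im=cv2.imread("pics/top0.png");hsv=cv2.cvtColor(im,cv2.COLOR_BGR2HSV)
m=((hsv[...,1]<60)&(hsv[...,2]>120)).astype(np.uint8);m[:, :250]=0;m[:,410:]=0;m[:110]=0;m[240:]=0
m=cv2.morphologyEx(m,cv2.MORPH_OPEN,np.ones((9,9)))
c=max(cv2.findContours(m,0,2)[0],key=cv2.contourArea);r=cv2.minAreaRect(c);b=cv2.boxPoints(r);print(r,b)
P=np.array([onplane("top",u,.12) for u in b]);print(P.round(4),P.mean(0))
for k in range(4):print(np.linalg.norm(P[k]-P[k-1]))
crop=cv2.resize(im[100:290,260:460],None,fx=4,fy=3.1*4/3.1*1.0,interpolation=cv2.INTER_CUBIC)[:600]
cv2.imwrite("pics/topz.png",cv2.resize(im[110:260,260:460],None,fx=4,fy=4,interpolation=2))
s=cv2.imread("pics/scene0.png");cv2.imwrite("pics/scz.png",cv2.resize(s[110:260,190:390],None,fx=4,fy=4,interpolation=2))
E
```

```text
((330.96270751953125, 170.57073974609375), (105.61914825439453, 92.49655151367188), 5.964487075805664) [[273.63327 211.0811 ]
 [283.24478 119.08528]
 [388.29214 130.06038]
 [378.68063 222.0562 ]]
[[ 0.5273  0.1356  0.12  ]
 [ 0.706   0.1151  0.12  ]
 [ 0.6817 -0.0882  0.12  ]
 [ 0.5028 -0.0625  0.12  ]] [0.60445098 0.0249727  0.12      ]
0.19961282680062267
0.17993710095812954
0.20479189339263051
0.18071827064825252
```

View pics/topz.png

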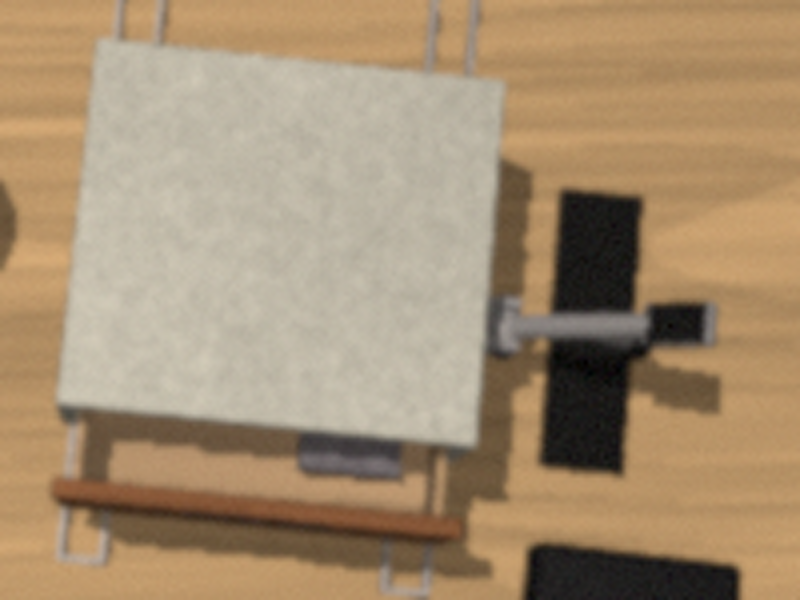

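View pics/scz.png

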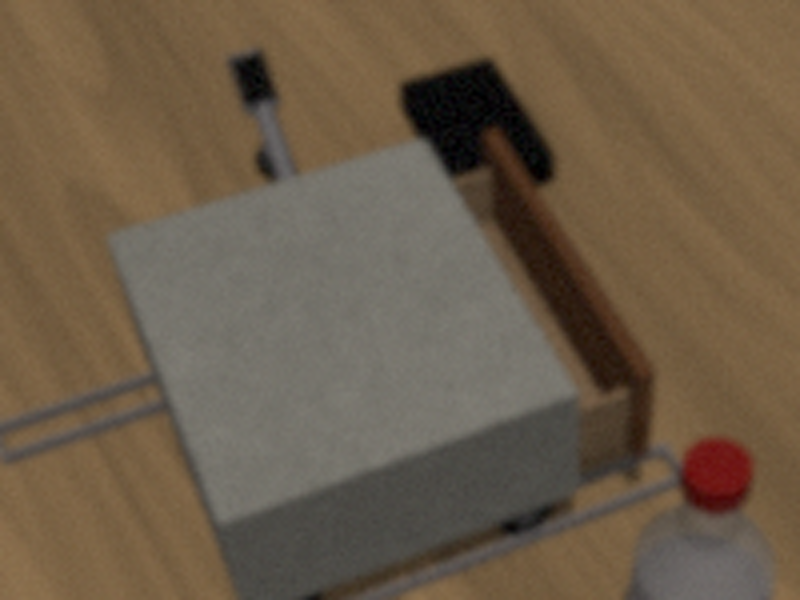

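```bash
cat > geo.py <<'E'
from h import *
c=np.array([[97,40],[505,82],[477,445],[60,405]])/4+[260,110]-0.125
P=np.array([onplane("top",u,.12) for u in c]) # BL, BR, FR, FL
C=P.mean(0)
x=(P[0]+P[1]-P[2]-P[3])/2;y=(P[0]+P[3]-P[1]-P[2])/2
x[2]=y[2]=0
yaw=(np.arctan2(x[1],x[0])+np.arctan2(-y[0],y[1]))/2
ex=np.array([np.cos(yaw),np.sin(yaw),0]);ey=np.array([-ex[1],ex[0],0]);ez=np.array([0,0,1.])
E
python3 - <<'E'
from geo import *
import workcell
print([n for n in dir(workcell) if n[0]!='_'],getattr(workcell,'tcp_to_grasp',None))
print("C",C,"len",np.linalg.norm(x),np.linalg.norm(y),"yaw",np.degrees(yaw),np.degrees([np.arctan2(x[1],x[0]),np.arctan2(-y[0],y[1])]))
def loc(p):
    d=np.array(p)-C; return np.array([d@ex,d@ey,p[2]])*1000
u=np.array([678,324])/4+[260,110];v=np.array([251,78])/4+[190,110]
p,g=tri(ray("top",u),ray("scene",v));print("pedal",p,g,loc(p))
for q in ([520,325],[503,325]):
  print("hinge~",loc(onplane("top",np.array(q)/4+[260,110],.06)))
# drawer front top edge, outer (front) z=.112
for q in ([56,503],[462,540],[56,480],[462,518]):
  print("drw",loc(onplane("top",np.array(q)/4+[260,110],.112)),onplane("top",np.array(q)/4+[260,110],.112))
print("case",[loc(onplane("top",q,.028)).round(0) for q in([392,248],[444,251],[444,282],[390,279])])
print("strip",[loc(onplane("top",np.array(q)/4+[260,110],.01)).round(0) for q in([560,190],[642,196],[622,473],[542,465])])
s=read_state();M=R.from_quat(s["tool_rot"]).as_matrix();print(M.round(4))
E
```

```text
['MotionError', 'camera_info', 'finish_job', 'read_camera', 'read_state', 'tcp_to_grasp'] 0.0187
C [0.60431504 0.0248053  0.12      ] len 0.17807164074392817 0.1983792487760659 yaw -6.577762259270267 [-6.50760935 -6.64791517]
pedal [ 0.56242729 -0.16542241  0.10980824] 0.00046513638203851026 [ -19.82112378 -193.77380757  109.80824381]
hinge~ [ -19.33683885 -125.4262885    60.        ]
hinge~ [ -20.18637421 -116.80347049   60.        ]
drw [-134.88691449   96.127708    112.        ] [0.48132763 0.13575174 0.112     ]
drw [-134.07879447  -96.85464447  112.        ] [ 0.46002399 -0.05605284  0.112     ]
drw [-124.06953096   97.25549426  112.        ] [0.49220299 0.13563295 0.112     ]
drw [-123.68693559  -96.05461575  112.        ] [ 0.47043909 -0.05644848  0.112     ]
case [array([-131., -143.,   28.]), array([-127., -251.,   28.]), array([-191., -255.,   28.]), array([-195., -144.,   28.])]
strip [array([  65., -150.,   10.]), array([  66., -194.,   10.]), array([ -84., -193.,   10.]), array([ -84., -151.,   10.])]
[[-5.000e-04  2.608e-01 -9.654e-01]
 [ 1.400e-03 -9.654e-01 -2.608e-01]
 [-1.000e+00 -1.500e-03  1.000e-04]]
```

```bash
cat >> geo.py <<'E'
def W(lx,ly,z): return np.array([C[0],C[1],0])+ex*lx/1000+ey*ly/1000+ez*z/1000
def L(p):
    d=np.array(p)-C; return np.array([d@ex*1000,d@ey*1000,p[2]*1000])
def delta(target):  # mm in present tool axes, + turn to bring jaw y onto ex
    s=read_state();M=R.from_quat(s["tool_rot"]).as_matrix()
    d=M.T@(np.array(target)-s["position"])*1000
    e=M.T@ex;a=np.degrees(np.arctan2(e[2],e[1]));
    return d.round(1),round((a+90)%180-90,2)
def ped(q):
    t=.75-q;return -118-95*np.cos(t)+4*np.sin(t),55+95*np.sin(t)+4*np.cos(t)
E
python3 - <<'E'
from geo import *
print("cup",onplane("scene",(289,42),0),onplane("scene",(289,12),.1),"books",onplane("scene",(190,98),0),onplane("scene",(245,70),0))
print(delta(W(-20,-183,160)))
for q in np.arange(0,.95,.1):print(round(q,2),np.round(ped(q),1))
E
```

```text
cup [ 0.21058182 -0.66327526  0.        ] [ 0.19784061 -0.67072678  0.1       ] books [ 0.62170163 -0.5286008   0.        ] [ 0.41780569 -0.58073744  0.        ]
(array([  71. , -428.1, -503.7]), np.float64(-68.3))
0.0 [-184.8  122.7]
0.1 [-191.2  115.7]
0.2 [-196.9  108.1]
0.3 [-201.8   99.9]
0.4 [-205.9   91.3]
0.5 [-209.1   82.4]
0.6 [-211.3   73.2]
0.7 [-212.7   63.7]
0.8 [-213.1   54.2]
0.9 [-212.5   44.8]
```

```bash
python3 - <<'E'
from geo import *
s=read_state();print(proj("scene",s["position"]),proj("scene",[.19,-.7,.0]),proj("scene",[0.19,-.7,.4]))
cv2.imwrite("pics/wrist0.png",read_camera("wrist")[:,:,::-1])
im=cv2.imread("pics/scene0.png");cv2.imwrite("pics/scz2.png",cv2.resize(im[0:100,230:390],None,fx=5,fy=5,interpolation=2))
E
```

```text
[284.0354212  -33.62643631] [289.23599294  36.1408562 ] [278.42063868 -99.25263828]
```

View pics/wrist0.png

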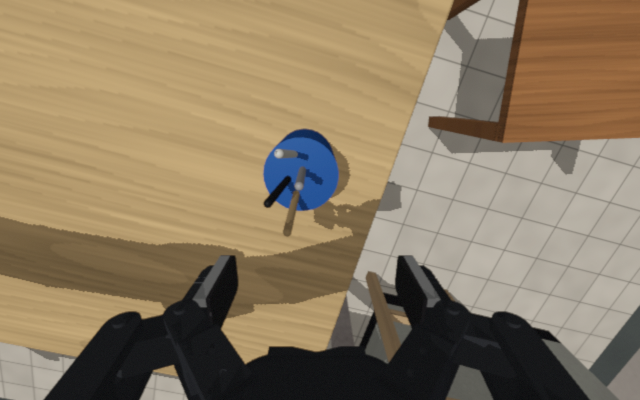

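View pics/scz2.png

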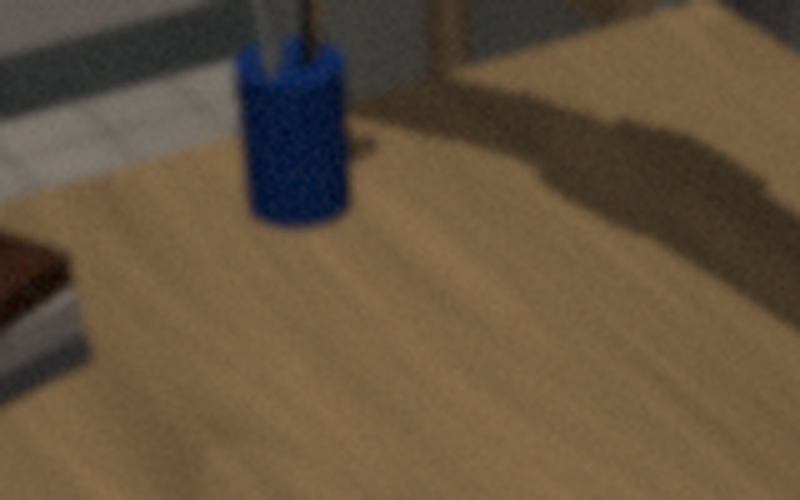

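The wrist view shows the blue pen cup right under the gripper, around (302,170). I'll lift first, then travel.

Call:
carry_out(motion=[-40,0,0,0,-80,0,0,0,-80,-29,-34,-5,-80,-57,-67,-9,-80,-86,-101,-14,-80,-114,-134,-18,-80,-143,-168,-23,-80,-171,-201,-27,-80,-200,-235,-32,-80,-228,-269,-36,-80,-257,-302,-41,-70,-285,-336,-46,-50,-314,-369,-50,-30,-343,-403,-55,-10,-371,-437,-59,10,-400,-470,-64,30,-428,-504,-68.3,40,-428,-504,-68.3,40,-428,-504,-68.3], grip=1, force=40)

```text
time_s: 2.52
position: [0.5631, -0.1556, 0.1903]
tool_rot: [-0.527, -0.471, 0.529, -0.47]
force: [0.3, -0.9, 0.9]
opening: 0.001
```

```bash
python3 - <<'E'
from geo import *
s=read_state();print(L(s["position"]),delta(W(-20,-183,160)),s["force"])
w=camera_info("wrist");cv2.imwrite("pics/wrist1.png",read_camera("wrist")[:,:,::-1]);np.save("w1.npy",w,allow_pickle=True)
print(proj("wrist",W(-20,ped(.12)[0],ped(.12)[1]),w))
s=read_camera("scene")[:,:,::-1];cv2.imwrite("pics/sc1.png",cv2.resize(s[60:210,190:390],None,fx=4,fy=4,interpolation=2))
E
```

```text
[ -20.24078032 -183.96176439  190.31403898] (array([30.3,  0.3, -1. ]), np.float64(-0.03)) [ 0.25960231 -0.93891777  0.89592614]
[317.73460369 218.43427807]
```

View pics/wrist1.png

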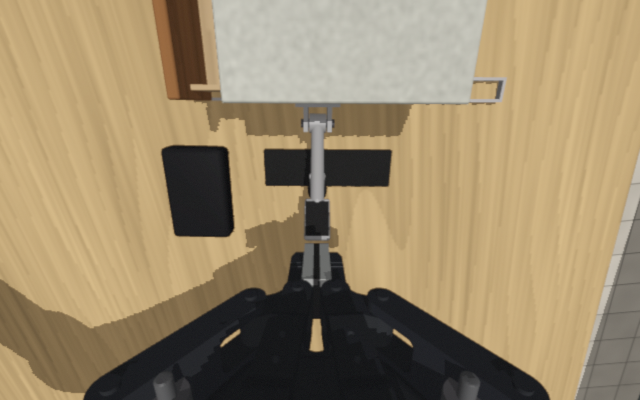

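View pics/sc1.png

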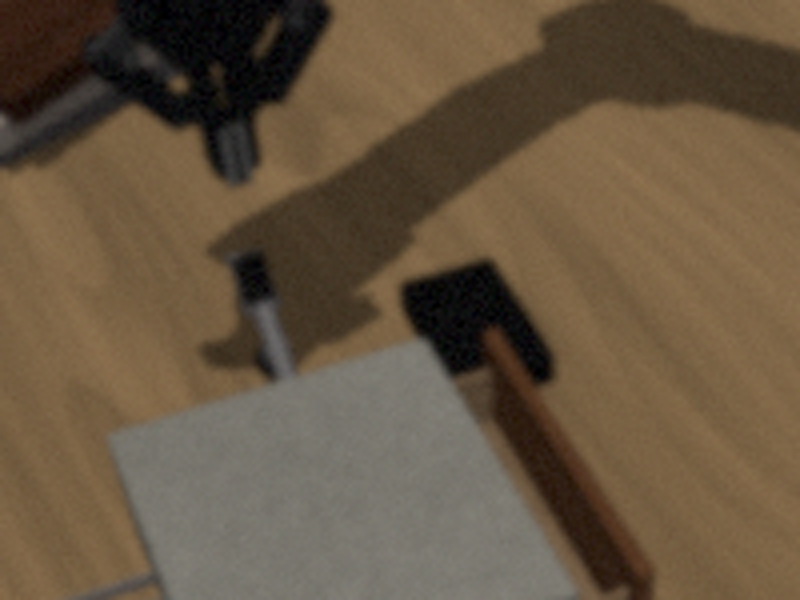

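The wrist view has the pedal at (317,217), as predicted. Next I descend and follow the arc to an arm angle of about 0.4.

Call:
carry_out(motion=[20,0,0,0,45,0,-2,0,62,0,-3,0,70,0,-3,0,74,0,-3,0,77,0,-2,0,80,0,0,0,83,0,2,0,86,0,4,0,90,0,7,0,94,0,9,0,97,0,10,0,99,0,11,0,99,0,11,0])

```text
time_s: 4.38
position: [0.5637, -0.1665, 0.0933]
tool_rot: [0.528, 0.47, -0.527, 0.471]
force: [0.2, 0.2, 5.7]
opening: -0.0
```

```bash
python3 - <<'E'
from geo import *
s=read_state();print(L(s["position"]),s["force"],s["time_s"])
w=camera_info("wrist");cv2.imwrite("pics/wrist2.png",read_camera("wrist")[:,:,::-1])
E
```

```text
[ -18.45460955 -194.67699028   93.25428389] [0.19996796 0.21308319 5.70639624] 4.375
```

View pics/wrist2.png

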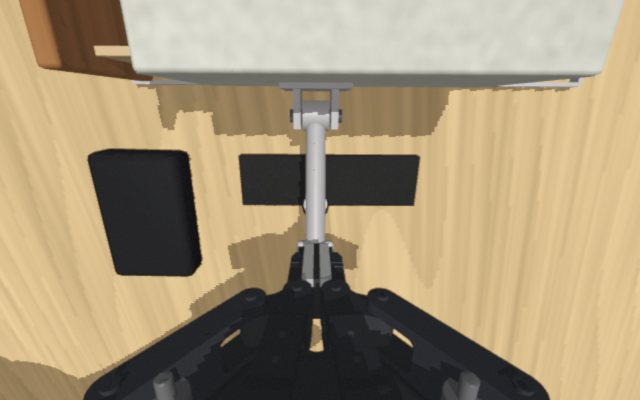

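Call:
carry_out(motion=[2,0,1,0,4,0,2,0,6,0,2,0,8,0,3,0,10,0,4,0,12,0,4,0,14,0,5,0])

```text
time_s: 5.3
position: [0.5632, -0.1715, 0.0794]
tool_rot: [0.528, 0.47, -0.527, 0.471]
force: [-0.7, 0.9, 7.1]
opening: 0.001
```

```bash
python3 - <<'E'
from geo import *
s=read_state();print(L(s["position"]),s["force"],s["time_s"])
E
```

```text
[ -18.39263085 -199.67930373   79.44610739] [-0.67923164  0.88538865  7.06611549] 5.3
```

Call:
carry_out(motion=[1.5,0,0,0,3,0,0.5,0,4.5,0,1,0,6,0,1,0])

```text
time_s: 5.8
position: [0.563, -0.1728, 0.0735]
tool_rot: [0.528, 0.47, -0.528, 0.471]
force: [-1.0, -1.1, 8.4]
opening: 0.0
```

Call:
carry_out(motion=[1.5,0,0,0,3,0,0.5,0])

```text
time_s: 6.05
position: [0.5629, -0.1734, 0.0705]
tool_rot: [0.528, 0.47, -0.528, 0.471]
force: [-1.8, -0.4, 9.0]
opening: -0.001
```

Call:
carry_out(motion=[1.5,0,0,0,3,0,0.5,0])

```text
time_s: 6.3
position: [0.5629, -0.1738, 0.0675]
tool_rot: [0.528, 0.47, -0.528, 0.471]
force: [-0.5, -0.0, 9.5]
opening: -0.002
```

Call:
carry_out(motion=[1.5,0,0.5,0,3,0,1,0])

```text
time_s: 6.55
position: [0.5628, -0.1743, 0.0645]
tool_rot: [0.528, 0.47, -0.527, 0.471]
force: [-0.5, 1.6, 10.3]
opening: -0.0
```

Call:
carry_out(motion=[1.5,0,1,0,3,0,2,0])

```text
time_s: 6.8
position: [0.5629, -0.175, 0.0615]
tool_rot: [0.529, 0.47, -0.527, 0.471]
force: [0.1, 6.2, 9.9]
opening: -0.003
```

Call:
carry_out(motion=[1,0,0.5,0,2,0,1,0])

```text
time_s: 7.05
position: [0.5629, -0.1753, 0.0595]
tool_rot: [0.529, 0.471, -0.526, 0.471]
force: [-0.2, 6.8, 8.1]
opening: 0.001
```

Call:
carry_out(motion=[-4,0,0,0,-8,0,0,0,-8,0,10,0,-8,0,10,0])

```text
time_s: 7.55
position: [0.5599, -0.1888, 0.0661]
tool_rot: [-0.528, -0.47, 0.529, -0.47]
force: [-0.3, 0.5, 0.5]
opening: 0.001
```

```bash
python3 - <<'E'
from geo import *
s=read_state();print(L(s["position"]),s["force"],s["time_s"])
w=camera_info("wrist");cv2.imwrite("pics/wrist3.png",read_camera("wrist")[:,:,::-1])
x=read_camera("scene")[:,:,::-1];cv2.imwrite("pics/sc3.png",cv2.resize(x[60:210,190:390],None,fx=4,fy=4,interpolation=2))
E
```

```text
[ -19.6968794  -217.27687242   66.13761257] [-0.25940053  0.47039782  0.45559267] 7.55
```

View pics/sc3.png

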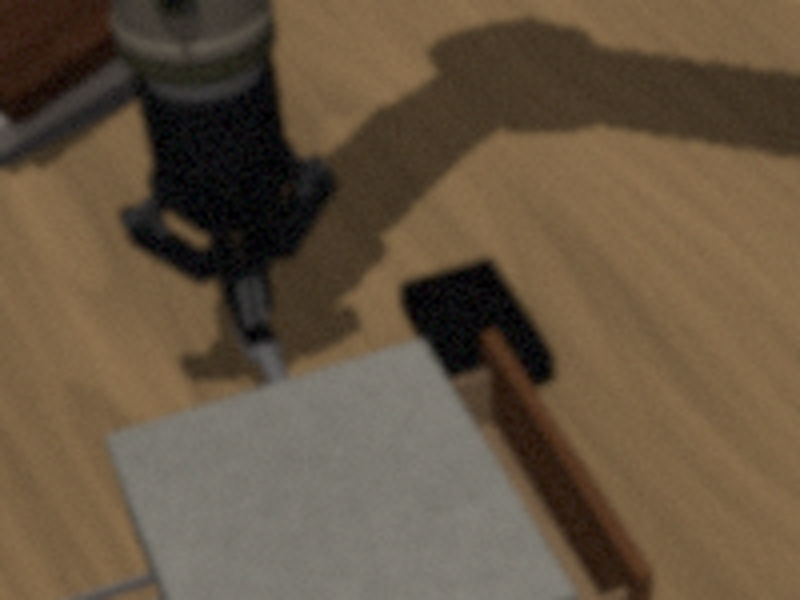

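View pics/wrist3.png

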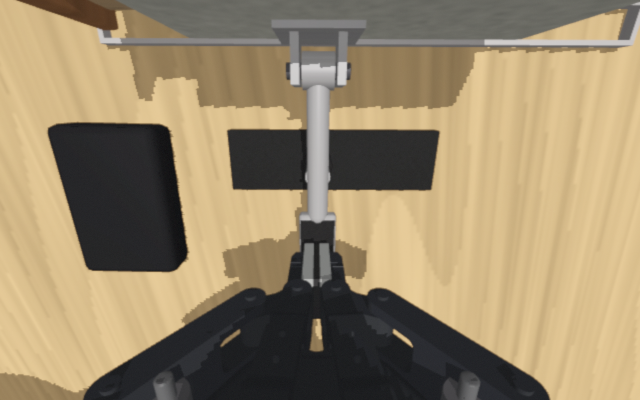

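Call:
carry_out(motion=[3,0,0,0,6,0,0,0,8,0,0,0,9,0,0,0,9,0,0,0])

```text
time_s: 8.28
position: [0.5606, -0.1869, 0.0575]
tool_rot: [0.528, 0.47, -0.528, 0.471]
force: [0.7, 0.7, 4.5]
opening: 0.002
```

Call:
carry_out(motion=[1,0,0,0,2,0,0,0])

```text
time_s: 8.52
position: [0.5609, -0.187, 0.056]
tool_rot: [0.528, 0.47, -0.528, 0.471]
force: [-2.2, 0.3, 13.0]
opening: 0.003
```

Call:
carry_out(motion=[1,0,0,0,2,0,0,0])

```text
time_s: 8.78
position: [0.561, -0.1871, 0.0547]
tool_rot: [0.528, 0.47, -0.528, 0.471]
force: [-3.0, 0.3, 21.2]
opening: -0.002
```

Call:
carry_out(motion=[0,0,0,0])

```text
time_s: 8.9
position: [0.561, -0.1871, 0.0547]
tool_rot: [0.528, 0.47, -0.528, 0.471]
force: [-2.4, -0.5, 17.5]
opening: -0.004
```

```bash
python3 - <<'E'
from geo import *
s=read_state();print(L(s["position"]),s["force"],s["time_s"])
E
```

```text
[ -18.75121312 -215.48403962   54.70828439] [-2.39326236 -0.5399614  17.48699654] 8.9
```

Call:
carry_out(motion=[0,0,0,0])

```text
time_s: 9.02
position: [0.561, -0.1871, 0.0547]
tool_rot: [0.528, 0.47, -0.528, 0.471]
force: [-2.9, 0.8, 16.4]
opening: -0.002
```

Call:
carry_out(motion=[0.4,0,0,0,0.4,0,0,0])

```text
time_s: 9.28
position: [0.561, -0.1871, 0.0545]
tool_rot: [0.528, 0.47, -0.528, 0.471]
force: [-3.9, 0.6, 19.8]
opening: -0.001
```

Call:
carry_out(motion=[0,0,0,0])

```text
time_s: 9.4
position: [0.561, -0.1871, 0.0545]
tool_rot: [0.528, 0.47, -0.528, 0.471]
force: [-3.8, 0.3, 20.3]
opening: 0.001
```

Call:
carry_out(motion=[-3,0,0,0,-10,0,0,0,-40,0,0,0,-90,0,0,0,-120,0,0,0,-120,0,0,0])

```text
time_s: 10.15
position: [0.5614, -0.1874, 0.1752]
tool_rot: [0.529, 0.469, -0.527, 0.472]
force: [1.0, 0.5, -1.1]
opening: -0.002
```

```bash
python3 - <<'E'
from geo import *
s=read_state();print(L(s["position"]),s["force"],s["time_s"])
w=camera_info("wrist");cv2.imwrite("pics/wrist4.png",read_camera("wrist")[:,:,::-1])
for q in (.7,.8,.9):
  y,z=ped(q);print(q,proj("wrist",W(-20,y,z),w))
for ly,z in((-118,55),): print(proj("wrist",W(-20,ly,z),w))
x=read_camera("top")[:,:,::-1];cv2.imwrite("pics/top4f.png",x);cv2.imwrite("pics/top4.png",cv2.resize(x[110:260,260:460],None,fx=4,fy=4,interpolation=2))
E
```

```text
[ -18.30098119 -215.75590104  175.24486963] [ 1.02303081  0.46651298 -1.05316163] 10.15
0.7 [314.84587009 192.88142886]
0.8 [314.8506626  190.34754382]
0.9 [314.85307064 187.08751753]
[314.60741213  87.03354076]
```

View pics/wrist4.png

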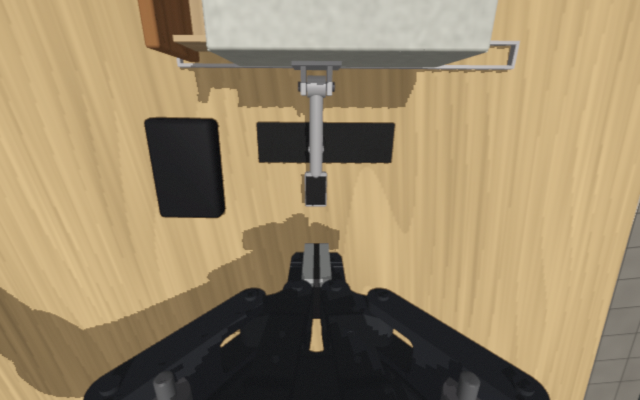

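View pics/top4.png

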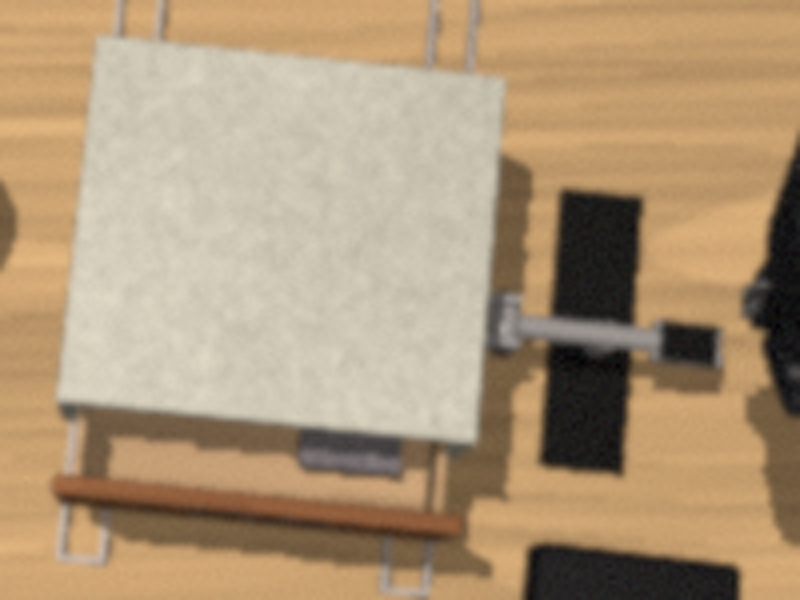

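The wrist view shows the arm level, with the pedal at (316,190), and the caddy has moved about 1 mm at most. The stop holds. Next is the drawer.

Call:
carry_out(motion=[-20,0,0,0,-35,-10,-20,6,-35,-25,-45,15,-35,-45,-75,25,-35,-70,-105,35,-35,-95,-140,45,-35,-120,-175,55,-35,-140,-205,65,-35,-147,-216,75,-20,-147,-216,84,20,-147,-216,90,60,-147,-216,90,90,-147,-216,90,100,-147,-216,90,100,-147,-216,90,100,-147,-216,90])

```text
time_s: 12.25
position: [0.4393, 0.0443, 0.0736]
tool_rot: [0.706, -0.041, -0.706, -0.041]
force: [0.5, -0.4, 0.6]
opening: -0.002
```

```bash
python3 - <<'E'
from geo import *
s=read_state();print(L(s["position"]),s["force"],s["time_s"]);M=R.from_quat(s["tool_rot"]).as_matrix();print(M.T@ex,M.T@ey,s["joints"])
w=camera_info("wrist");cv2.imwrite("pics/wrist5.png",read_camera("wrist")[:,:,::-1])
x=read_camera("scene")[:,:,::-1];cv2.imwrite("pics/sc5.png",cv2.resize(x[100:300,190:457],None,fx=3,fy=3,interpolation=2))
E
```

```text
[-166.12155103    0.48394931   73.56241617] [ 0.53670576 -0.36067623  0.55671569] 12.25
[ 8.30396309e-04 -2.70344693e-04 -9.99999619e-01] [ 1.93146371e-04 -9.99999945e-01  2.70505169e-04] [-0.22071393  0.55830478 -0.01206746  2.36649774  0.03028651  0.21607215
 -1.94639673]
```

View pics/sc5.png

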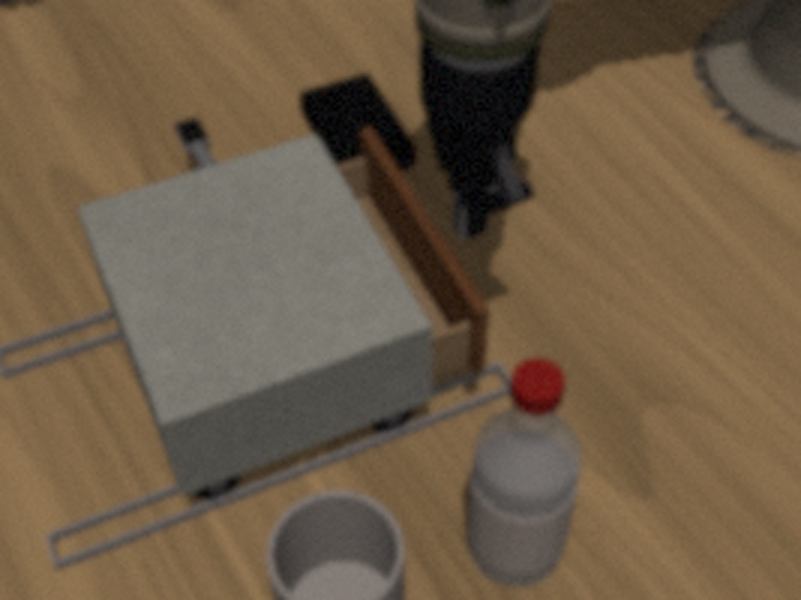

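View pics/wrist5.png

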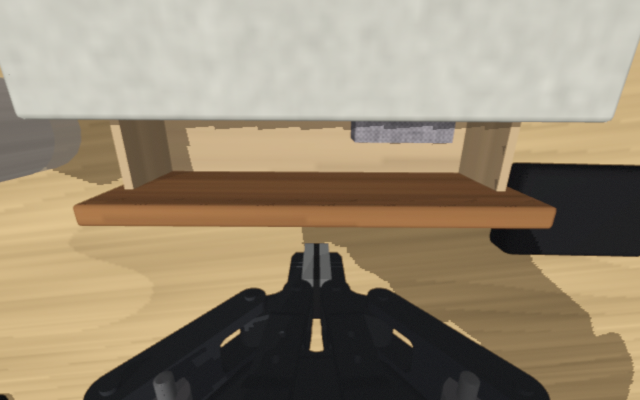

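The fingers are centred in front of the drawer face. I'll push along tool -z.

Call:
carry_out(motion=[0,0,-8,0,0,0,-14,0,0,0,-17,0,0,0,-20,0,0,0,-23,0,0,0,-25,0,0,0,-27,0,0,0,-29,0,0,0,-31,0])

```text
time_s: 13.48
position: [0.4696, 0.0407, 0.0728]
tool_rot: [-0.706, 0.041, 0.706, 0.041]
force: [-2.7, 0.4, -0.7]
opening: -0.002
```

Call:
carry_out(motion=[0,0,-2,0,0,0,-4,0,0,0,-6,0,0,0,-8,0,0,0,-10,0])

```text
time_s: 14.1
position: [0.4799, 0.0396, 0.0728]
tool_rot: [-0.706, 0.041, 0.706, 0.041]
force: [-2.8, 0.6, 0.5]
opening: 0.003
```

Call:
carry_out(motion=[0,0,-2,0,0,0,-4,0,0,0,-6,0])

```text
time_s: 14.48
position: [0.4858, 0.0389, 0.0728]
tool_rot: [-0.706, 0.041, 0.706, 0.041]
force: [-3.7, 0.2, -0.2]
opening: 0.001
```

```bash
python3 - <<'E'
from geo import *
s=read_state();print(L(s["position"]),s["force"],s["time_s"])
E
```

```text
[-119.3090298     0.40563224   72.8435186 ] [-3.73209169  0.18401027 -0.16804667] 14.475
```

Call:
carry_out(motion=[0,0,-1.5,0,0,0,-3,0,0,0,-4.5,0])

```text
time_s: 14.85
position: [0.4903, 0.0384, 0.0729]
tool_rot: [-0.706, 0.041, 0.706, 0.041]
force: [-3.3, -1.1, -0.8]
opening: 0.001
```

Call:
carry_out(motion=[0,0,-1,0,0,0,-2,0])

```text
time_s: 15.1
position: [0.4922, 0.0382, 0.0728]
tool_rot: [-0.706, 0.041, 0.706, 0.041]
force: [-3.1, -1.0, -0.3]
opening: -0.005
```

Call:
carry_out(motion=[0,0,-1,0])

```text
time_s: 15.22
position: [0.4932, 0.038, 0.0728]
tool_rot: [-0.706, 0.041, 0.706, 0.041]
force: [-2.3, -0.6, 0.7]
opening: -0.003
```

Call:
carry_out(motion=[0,0,-1,0])

```text
time_s: 15.35
position: [0.4942, 0.0379, 0.0728]
tool_rot: [-0.706, 0.041, 0.706, 0.041]
force: [-2.2, -1.1, -0.3]
opening: -0.002
```

```bash
python3 - <<'E'
from geo import *
s=read_state();print(L(s["position"]),s["force"],s["time_s"])
cv2.imwrite("pics/wrist6.png",read_camera("wrist")[:,:,::-1])
x=read_camera("top")[:,:,::-1];cv2.imwrite("pics/top6f.png",x);cv2.imwrite("pics/top6.png",cv2.resize(x[110:260,260:460],None,fx=4,fy=4,interpolation=2))
E
```

```text
[-110.88348215    0.40143079   72.84095868] [-2.19754139 -1.06733783 -0.25187192] 15.35
```

View pics/wrist6.png

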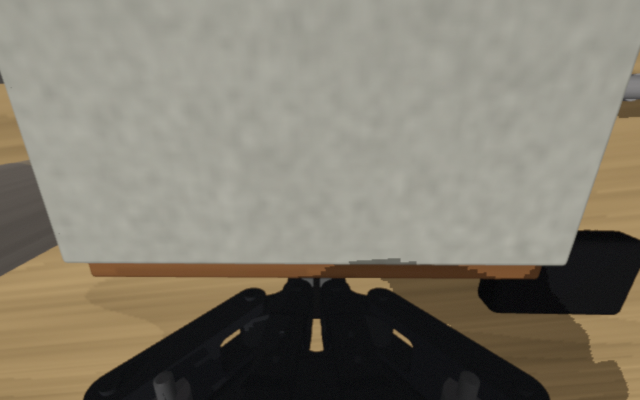

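View pics/top6.png

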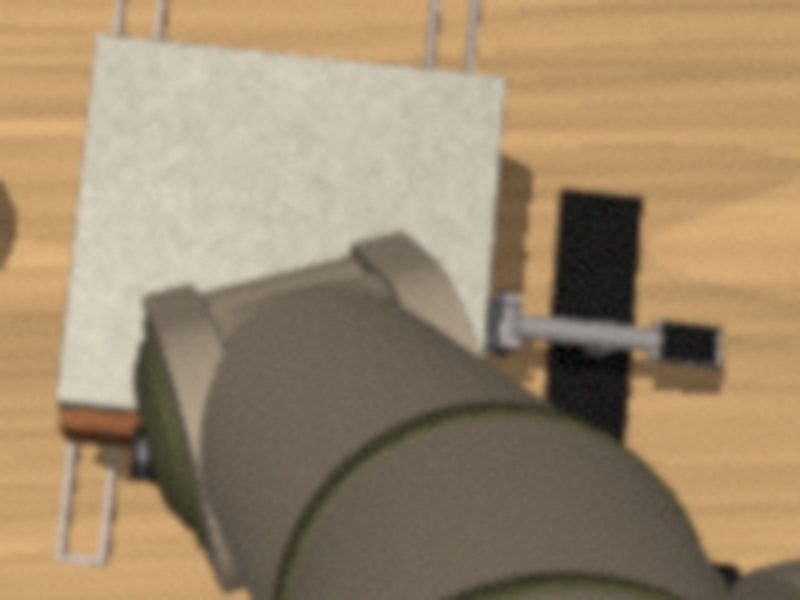

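The caddy edges have not moved since the last view, and the drawer is nearly shut. I'll continue in small steps until the force rises.

Call:
carry_out(motion=[0,0,-0.7,0])

```text
time_s: 15.58
position: [0.4949, 0.038, 0.0729]
tool_rot: [-0.706, 0.041, 0.706, 0.041]
force: [-3.1, -0.2, -0.5]
opening: -0.001
```

Call:
carry_out(motion=[0,0,-0.7,0])

```text
time_s: 15.7
position: [0.4956, 0.0379, 0.0729]
tool_rot: [-0.706, 0.041, 0.706, 0.041]
force: [-3.1, 0.1, 0.7]
opening: -0.003
```

Call:
carry_out(motion=[0,0,-0.7,0])

```text
time_s: 15.82
position: [0.4963, 0.0378, 0.0729]
tool_rot: [-0.706, 0.041, 0.706, 0.041]
force: [-4.6, 1.0, 0.5]
opening: -0.002
```

Call:
carry_out(motion=[0,0,-0.4,0])

```text
time_s: 15.95
position: [0.4963, 0.0378, 0.0728]
tool_rot: [-0.706, 0.041, 0.706, 0.041]
force: [-4.5, 0.1, 0.9]
opening: 0.002
```

Call:
carry_out(motion=[0,0,0,0])

```text
time_s: 16.08
position: [0.4963, 0.0378, 0.0728]
tool_rot: [-0.706, 0.041, 0.706, 0.041]
force: [-4.8, 0.4, 0.9]
opening: 0.002
```

Call:
carry_out(motion=[0,0,-0.3,0])

```text
time_s: 16.2
position: [0.4964, 0.0377, 0.0728]
tool_rot: [-0.706, 0.041, 0.706, 0.04]
force: [-5.8, 0.7, 0.9]
opening: 0.002
```

The position has stalled with the force at 5.8 N, so the drawer is at its stop. I'll back off, rise and check.

Call:
carry_out(motion=[0,0,3,0,0,0,12,0,0,0,25,0,-30,0,25,0,-80,0,25,0,-125,0,25,0,-140,0,25,0,-140,0,25,0])

```text
time_s: 17.2
position: [0.4722, 0.0407, 0.2139]
tool_rot: [0.707, -0.04, -0.705, -0.041]
force: [-0.5, -0.1, -0.1]
opening: 0.007
```

```bash
python3 - <<'E'
from geo import *
s=read_state();print(L(s["position"]),s["force"],s["time_s"])
w=camera_info("wrist");cv2.imwrite("pics/wrist7.png",read_camera("wrist")[:,:,::-1])
for X in ((-100,0,112),(-90,0,120),(-90,90,120)): print(X,proj("wrist",W(*X),w))
E
```

```text
[-133.10858276    0.63216115  213.86414676] [-0.51588765 -0.0673153  -0.10669426] 17.2
(-100, 0, 112) [316.94527139 163.4231957 ]
(-90, 0, 120) [316.97168267 153.71823642]
(-90, 90, 120) [211.37147667 153.73163404]
```

View pics/wrist7.png

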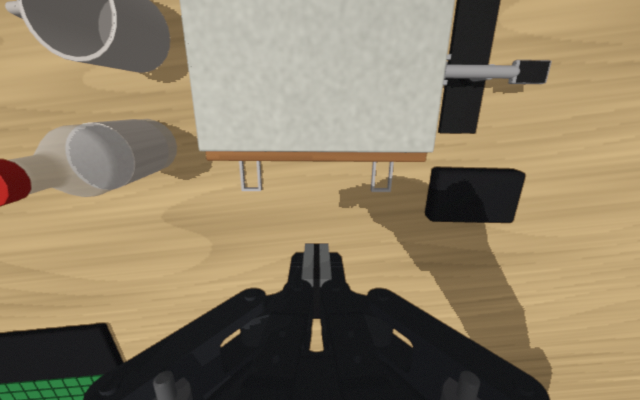

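The drawer is shut: its edge at row 160 sits under the caddy front at row 152. The caddy has moved only about 1.5 mm and the arm is still level. Next I go above the pedal with the jaws part open.

Call:
carry_out(motion=[0,20,-10,-8,0,45,-25,-18,0,75,-40,-28,0,105,-57,-38,0,135,-74,-48,0,165,-90,-58,0,190,-102,-68,0,205,-110,-78,10,212,-114,-87,40,212,-114,-90,70,212,-114,-90,80,212,-114,-90,80,212,-114,-90], grip=-0.2, force=40)

```text
time_s: 18.88
position: [0.5605, -0.1827, 0.1318]
tool_rot: [-0.527, -0.471, 0.528, -0.47]
force: [0.3, -0.0, -0.2]
opening: 0.598
```

```bash
python3 - <<'E'
from geo import *
s=read_state();print(L(s["position"]),s["force"],s["time_s"],s["opening"],delta(W(-18.5,-211,38)))
w=camera_info("wrist");cv2.imwrite("pics/wrist8.png",read_camera("wrist")[:,:,::-1])
for q in (.75,.8):
  y,z=ped(q);print(q,proj("wrist",W(-18.5,y,z),w))
np.save("w8.npy",w,allow_pickle=True)
E
```

```text
[ -19.72862805 -211.13855078  131.77836001] [ 0.32754877 -0.03564297 -0.19246677] 18.875 0.5981692104616025 (array([93.8,  1.4, -0.1]), np.float64(0.02))
0.75 [318.93417904 212.81211812]
0.8 [318.89380284 210.82611907]
```

View pics/wrist8.png

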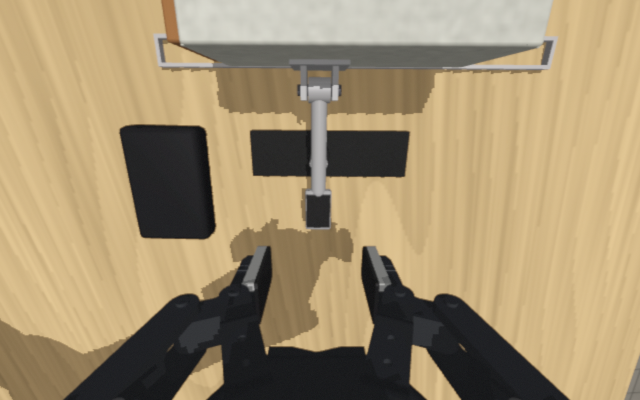

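The wrist view shows the pedal at (318,211), about 1 mm to the +x side of the jaw centre. I'll descend around it.

Call:
carry_out(motion=[25,0.5,0,0,55,1.2,0,0,78,1.2,0,0,90,1.2,0,0,93,1.2,0,0,93,1.2,0,0])

```text
time_s: 19.68
position: [0.5627, -0.1834, 0.0406]
tool_rot: [0.528, 0.47, -0.528, 0.471]
force: [-0.1, -0.7, 0.7]
opening: 0.599
```

```bash
python3 - <<'E'
from geo import *
s=read_state();print(L(s["position"]),s["force"],s["time_s"])
cv2.imwrite("pics/wrist9.png",read_camera("wrist")[:,:,::-1])
E
```

```text
[ -17.44862253 -211.56414276   40.56203573] [-0.14920224 -0.66185699  0.74514107] 19.675
```

View pics/wrist9.png

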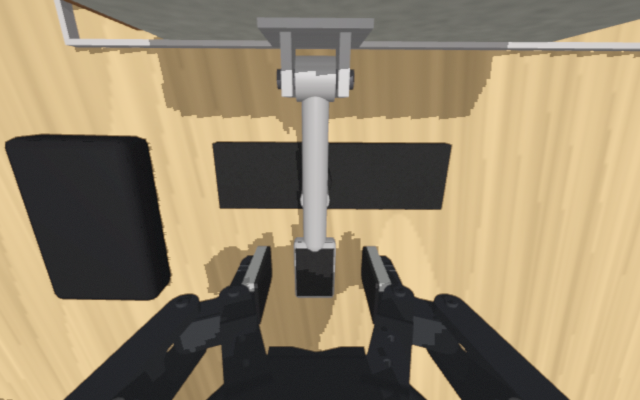

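The pedal, at column 315, is centred between the jaws. Closing now.

Call:
carry_out(motion=[0,0,0,0,0,0,0,0,0,0,0,0,0,0,0,0,0,0,0,0,0,0,0,0], grip=1, force=60)

```text
time_s: 20.48
position: [0.5619, -0.1834, 0.0406]
tool_rot: [-0.528, -0.47, 0.528, -0.47]
force: [-3.0, -0.3, 6.4]
opening: 0.236
```

```bash
python3 - <<'E'
from geo import *
s=read_state();l=L(s["position"]);print(l,s["force"],s["time_s"],s["opening"])
# carry the gripped point (offset from hinge) round the arc
a0=-.04
y0,z0=-118-95*np.cos(a0),55+95*np.sin(a0)
for a in np.arange(a0,.80,.07):
  y,z=-118-95*np.cos(a),55+95*np.sin(a)
  print(round(.75-a,2),"x",round(-(z-z0),1),"z",round(-(y-y0),1))
E
```

```text
[ -18.24732177 -211.69726058   40.56583579] [-3.03701254 -0.3042276   6.36445636] 20.475 0.2360876604032678
0.79 x -0.0 z -0.0
0.72 x -6.6 z 0.0
0.65 x -13.3 z -0.4
0.58 x -19.9 z -1.3
0.51 x -26.4 z -2.6
0.44 x -32.8 z -4.5
0.37 x -39.0 z -6.7
0.3 x -45.1 z -9.4
0.23 x -51.0 z -12.5
0.16 x -56.7 z -16.0
0.09 x -62.0 z -19.9
0.02 x -67.2 z -24.1
```

Call:
carry_out(motion=[-3,0,0,0,-7,0,0,0,-13,0,-0.4,0,-20,0,-1.3,0,-26,0,-2.6,0,-33,0,-4.5,0,-39,0,-6.7,0,-45,0,-9.4,0,-51,0,-12.5,0,-54,0,-14.3,0,-57,0,-16,0,-57,0,-16,0])

```text
time_s: 21.98
position: [0.5635, -0.1652, 0.0967]
tool_rot: [0.528, 0.472, -0.527, 0.47]
force: [0.9, 6.9, -15.4]
opening: 0.232
```

```bash
python3 - <<'E'
from geo import *
s=read_state();l=L(s["position"]);print(l,s["force"],s["time_s"],s["opening"])
cv2.imwrite("pics/wrist10.png",read_camera("wrist")[:,:,::-1])
E
```

```text
[ -18.76439018 -193.41825198   96.70544172] [  0.93499679   6.92517175 -15.37333034] 21.975 0.23197986792063863
```

View pics/wrist10.png

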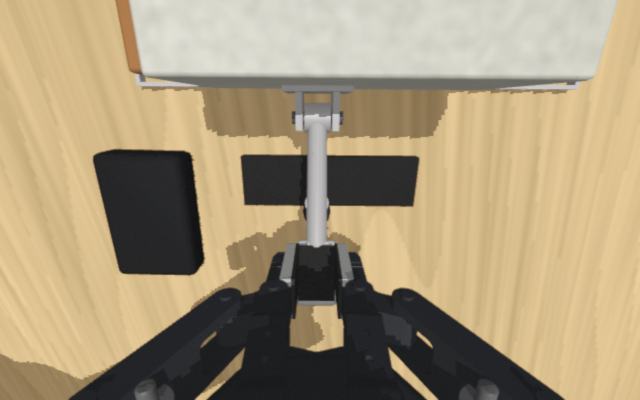

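Call:
carry_out(motion=[0,0,-1.5,0,-2,0,-4,0,-4,0,-6,0,-4,0,-6,0])

```text
time_s: 22.52
position: [0.5646, -0.1615, 0.1011]
tool_rot: [-0.528, -0.47, 0.528, -0.47]
force: [-0.4, 1.0, -14.1]
opening: 0.229
```

```bash
python3 - <<'E'
from geo import *
s=read_state();l=L(s["position"]);print(l,s["force"],s["time_s"],s["opening"])
E
```

```text
[ -18.07869181 -189.60749153  101.09567429] [ -0.44512986   0.96838102 -14.08672279] 22.525 0.2294710026202952
```

Call:
carry_out(motion=[-2,0,-2.5,0,-4,0,-4.5,0,-4,0,-4.5,0])

```text
time_s: 22.9
position: [0.5655, -0.1576, 0.1054]
tool_rot: [-0.528, -0.47, 0.528, -0.47]
force: [-1.4, -2.9, -10.2]
opening: 0.228
```

```bash
python3 - <<'E'
from geo import *
s=read_state();l=L(s["position"]);print(l,s["force"],s["time_s"],s["opening"])
w=camera_info("wrist");cv2.imwrite("pics/wrist11.png",read_camera("wrist")[:,:,::-1])
for q in (0,.1,.2):
  t=.75-q
  for r in (77,113):print(q,r,proj("wrist",W(-18.5,-118-r*np.cos(t)+4*np.sin(t),55+r*np.sin(t)+4*np.cos(t)),w).round(1))
E
```

```text
[ -17.70638967 -185.65115776  105.36070705] [ -1.36227246  -2.87651076 -10.22221583] 22.9 0.22834950556124556
0 77 [316.3 238.5]
0 113 [316.5 308.5]
0.1 77 [316.3 242.2]
0.1 113 [316.5 309.2]
0.2 77 [316.3 244.3]
0.2 113 [316.4 307.6]
```

View pics/wrist11.png

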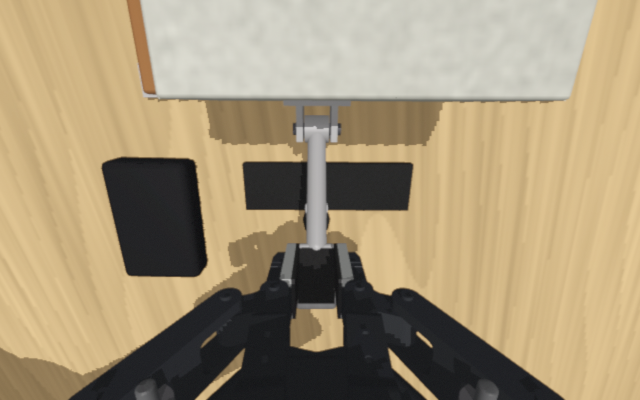

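Call:
carry_out(motion=[-2,0,-1,0,-3.5,0,-2,0,-3.5,0,-2,0])

```text
time_s: 23.32
position: [0.5659, -0.1541, 0.1085]
tool_rot: [0.528, 0.471, -0.528, 0.47]
force: [0.6, 0.9, -12.1]
opening: 0.227
```

Call:
carry_out(motion=[-2,0,-1.2,0,-3.5,0,-2.4,0,-3.5,0,-2.4,0])

```text
time_s: 23.7
position: [0.5657, -0.1515, 0.1117]
tool_rot: [0.528, 0.471, -0.528, 0.47]
force: [1.6, 5.5, -19.3]
opening: 0.227
```

```bash
python3 - <<'E'
from geo import *
s=read_state();l=L(s["position"]);print(l,s["force"],s["time_s"],s["opening"])
E
```

```text
[ -18.12979579 -179.56190697  111.65982365] [  1.55349193   5.45328576 -19.29724695] 23.7 0.2266613460900918
```

The force has risen to about 20 N, so this looks like the end of travel. I'll ease off slightly and release.

Call:
carry_out(motion=[1.5,0,0.5,0,1.5,0,0.5,0])

```text
time_s: 23.95
position: [0.567, -0.1518, 0.1115]
tool_rot: [0.529, 0.47, -0.527, 0.471]
force: [-0.0, 6.2, -8.0]
opening: 0.226
```

Call:
carry_out(motion=[0,0,0,0,0,0,0,0,0,0,0,0,0,0,0,0], grip=-0.2)

```text
time_s: 24.45
position: [0.566, -0.1534, 0.1107]
tool_rot: [0.528, 0.47, -0.528, 0.471]
force: [-0.6, -0.6, 0.9]
opening: 0.597
```

Call:
carry_out(motion=[-15,0,0,0,-40,0,0,0,-80,0,0,0,-110,0,10,0,-120,0,40,0,-120,0,50,0,-120,0,50,0])

```text
time_s: 25.32
position: [0.5596, -0.2031, 0.2301]
tool_rot: [-0.528, -0.47, 0.528, -0.47]
force: [-0.4, 0.5, -1.0]
opening: 0.601
```

```bash
python3 - <<'E'
from geo import *
s=read_state();l=L(s["position"]);print(l,s["force"],s["time_s"],s["opening"])
w=camera_info("wrist");cv2.imwrite("pics/wrist12.png",read_camera("wrist")[:,:,::-1])
for q in (0,.1,.2,.3):
  t=.75-q
  for r in (77,113):
    X=W(-18.5,-118-r*np.cos(t)+4*np.sin(t),55+r*np.sin(t)+4*np.cos(t));print(q,r,proj("wrist",X,w).round(1),((proj("top",X)-[260,110])*4).round(),((proj("scene",X)-[190,110])*4).round())
x=read_camera("top")[:,:,::-1];cv2.imwrite("pics/top12f.png",x);cv2.imwrite("pics/top12.png",cv2.resize(x[110:260,260:460],None,fx=4,fy=4,interpolation=2))
x=read_camera("scene")[:,:,::-1];cv2.imwrite("pics/sc12.png",cv2.resize(x[110:260,190:390],None,fx=4,fy=4,interpolation=2))
E
```

```text
[ -18.36593815 -231.48403823  230.13406773] [-0.43242797  0.50473037 -1.03658634] 25.325 0.6011027157754726
0 77 [317.  131.5] [633. 316.] [261. 101.]
0 113 [317.1 165.3] [701. 313.] [240.  40.]
0.1 77 [317.  136.6] [641. 319.] [260. 103.]
0.1 113 [317.  171.6] [712. 318.] [239.  44.]
0.2 77 [317.  140.8] [648. 322.] [259. 106.]
0.2 113 [317.  176.3] [721. 322.] [237.  50.]
0.3 77 [316.9 144.1] [653. 325.] [258. 110.]
0.3 113 [317.  179.5] [727. 326.] [237.  57.]
```

View pics/wrist12.png

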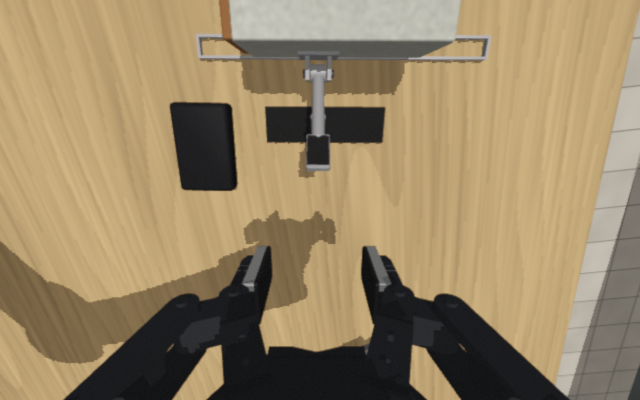

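View pics/top12.png

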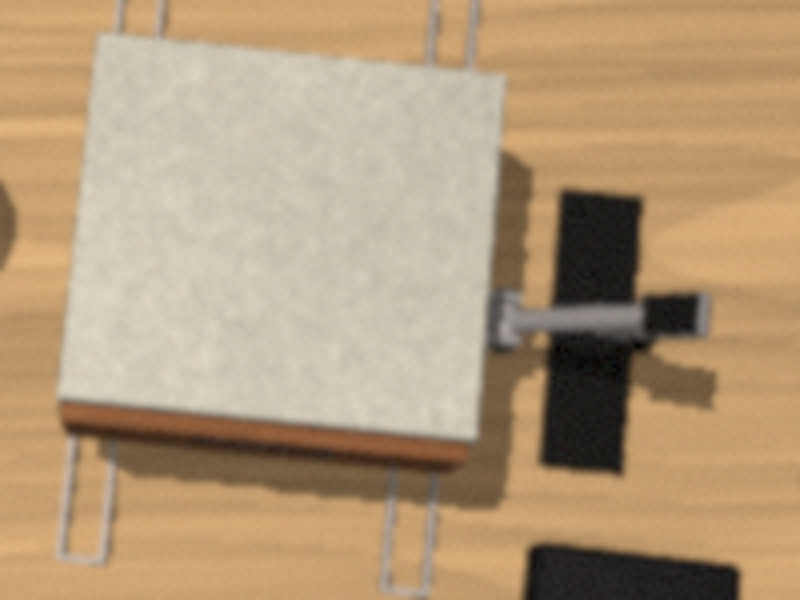

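View pics/sc12.png

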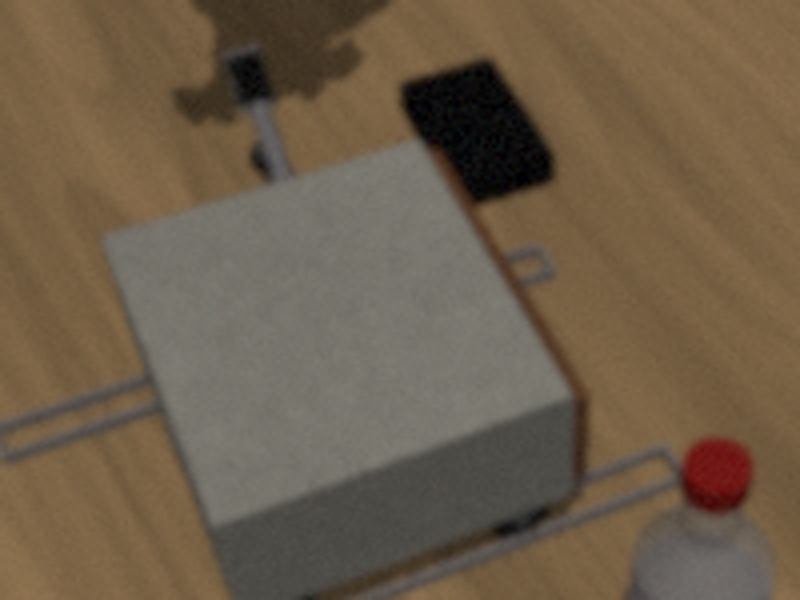

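The final views show the stop raised further than at the start: pedal at x 645–697 in the zoomed top view, against 650–705 before. The drawer is flush, the caddy has moved about 2–3 mm, and the bystanders are in place.

```bash
python3 -c "
from workcell import *
print(finish_job(),read_state()['time_s'])"
```

```text
the job is handed in; nothing more can be done
the job is handed in; nothing more can be done
```

I pushed the kick-down stop down until its foot wedged, shut the drawer with the caddy braked, then raised the stop again and handed the job in at about 25 s.

- **Stop down:** I pressed the pedal to about 20 N, with one brief reading of 21.2 N. The foot landed at an arm angle of about 0.79 rad, and the arm stayed level after I let go. I could not measure the force at the sole directly.
- **Drawer:** it slid at about 3 N. I pushed until it stopped moving, at 5.8 N, and the last pictures show it flush with the caddy.
- **Stop up:** I pinched the pedal and carried it round to its end of travel, where the force rose to about 20 N, then released it. In the final pictures it sits slightly higher than at the start, at roughly 0.05 rad.
- **Caddy and bystanders:** the caddy moved about 2–3 mm in total, under the 15 mm limit. It was about 1 mm when the stop went down, 1.5 mm by the time the drawer shut, and the rest came after that. I saw no movement of the case or bottle between the first and last pictures. The mug was only partly in the final views, but nothing came near it.

Halfway through the press I lifted off and moved about 10 mm outward, because the fingertip was dragging sideways on the pedal with about 7 N. While raising the stop I pulled about 14 N outward along its arm before correcting the path.

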